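# Hang the lift-off guard leaf on its two pintles

## Task

Two guard leaves stand in the wooden rack: take the taller one, whose two hinge eyes are spaced like the two upright pintles of the grey hinge post, and hang it on the post. Bring it in sideways just above the pintle tips, lower it so that both eyes go over both pintles at once, and keep hold of it until it is all the way down. Then let go so that it hangs upright by itself, and leave the shorter leaf standing in the rack.

Things in the scene. Friction and masses are not known exactly. Their poses are not given: they have to be found in the camera images.
- guard_leaf: Tall leaf, to hang: grey sheet in alloy frame, upright, two dark hinge eyes one above the other at one end. Origin: on the eyes' axis, level with the lower edge; z up, x normal to the panel, which spans y -22 to -122 mm, 12 thick, 118 high. Eyes: 34 mm outside, 24 inside, 16 high, undersides at z 12 and 92. 0.3 kg. Starts in a rack slot 20 deep, 16 wide, origin 12 mm over the bench.
- leaf_grip (a point): Middle of the tall leaf's black grip rail, 15 mm below the rail's top; leaf frame (0, -70, 133) mm, over the centre of mass, axes as the leaf's. The rail is 14 mm thick along x and 52 long along y: grasp it here from above, fingers closing along x (the short leaf's top stays below the fingertips), then lift straight up out of the slot.
- short_leaf: Leaf to leave alone: same make, axes, origin, but 75 mm high (rail top 105), eyes' undersides at z 12 and 46, too close for the post. In the rack's other slot, 56 mm from the tall leaf; which slot holds which varies. Obstacles (world): shelf from z 0.39 up, corner at x 0.57, y -0.19, edge on to 0.67, 0: stay on its robot side; carton left, 0.25 high; fixture lever, near 0.4, -0.13, 0.205 high.
- hinge_post: Fixed. Origin on the pintle axis at bench level, z up; column (20 mm square, 155 high) at y +38, hung leaf points to -y (+-60 deg). Two coaxial tapered pintles, 26 tall, 20 thick at foot, 4 at tip, on 10 mm lugs; shoulders at z 50 and 130 mm. Home: leaf origin at z 38. Eyes share one axis, so bring the leaf in sideways (best from -y), origin at z 68-88, best 78, then lower it straight.

How it is judged (in metres and radians):
On the way:
1. the tall leaf, held by the fingers, is lowered over both pintles to within 15 mm of its home height (horizontal distance between guard_leaf and hinge_post below 0.012 m and z of guard_leaf in the frame of hinge_post between 0.028 and 0.053 m and angle between guard_leaf's own z axis and vertical below 0.2 rad and contact force between the fingers and guard_leaf above 0.5 N), for 0.1 s.
At the end, for the whole second after the job is handed in: The tall leaf hangs at rest on the post with both eyes down on both pintles: its eye axis within 10 mm of the pintle axis, its height within 8 mm of home (origin 38 mm above the bench), upright within 10 degrees; the short leaf still stands in the rack, within 30 mm of where it was (horizontal distance between guard_leaf and hinge_post below 0.01 m and z of guard_leaf in the frame of hinge_post between 0.03 and 0.046 m and angle between each of guard_leaf, short_leaf's own z axis and vertical below 0.17 rad and linear speed of guard_leaf below 0.05 m/s and distance of short_leaf from where it was at the start of the episode below 0.03 m); the robot touches nothing.
It fails at once if the short leaf is taken from its slot or knocked over (moved by more than 50 mm) (distance of short_leaf from where it was at the start of the episode above 0.05 m).
It also fails if it takes over 54 s, if anything falls off the work surface, if the arm or the gripper's body presses on something with over 40 N, if the wrist force passes 120 N, or if a joint passes its speed limit or range.

## Robot

A 6-joint arm with a two-finger parallel gripper is mounted at the origin on a cart in front of the work surface, level with it; the furniture and walls round the work are solid. World frame = base frame: x ahead of the robot, y to its left, z up, the work surface at z = 0. Lengths are in mm, angles in rad, forces in N, time in s.
With the tool pointing down it reaches from about 350 to 875 mm from the base axis. Payload 4.2 kg.
Tool frame: the origin (TCP) lies at the very end of the fingers, on their centre line; the grasp point (between the pads) lies 19 mm behind it; z points along the fingers, y is the line along which they close (so a half turn about z gives the same grasp; the last joint's range is limited). The gripper opens to 85 mm and grips with 20 to 120 N. Pads are 22 mm wide; open, the fingers measure 114 mm over their backs; the gripper's body (76 mm by 85 mm) begins 54 mm behind the grasp point. The pads swing forward as they close: fully open they stand 13 mm farther back than shut.
Start: joints at [1.488, 0.385, 0.008, 0, -1.194, -0.259], TCP at [209.457, 588.835, 206.312] pointing down, gripper open.
Joint ranges: [-3.14, 3.14], [-1.21, 2.06], [-1.07, 1.41], [-3.16, 2.05], [-2.99, -0.16], [-3.1, 3.1]. Speed limits (rad/s): [2.79, 2.79, 3.14, 3.14, 3.14, 3.14].

## Interface

Orientations are given as a unit quaternion [x, y, z, w].
In Python, from bench import read_state, get_image, camera_model, job_done gives the robot as it stands.
- The arm moves only by the shell command python3 -m handwheel 'ROWS'. ROWS is JSON, a list of rows, each a list of 7 numbers: the shift along the tool's x, y, z in m, then the turn, a rotation vector about the tool's x, y, z in rad, then the gripper's target within -1 to 1 (fully open at 1, half-way at 0, shut at -1). In form: [[dx, dy, dz, wx, wy, wz, jaw], ...]. A call has 1 to 10 rows; each row is the pose to reach, as a shift and turn from the pose commanded when the call began, along the tool's axes at that moment; what a row does not reach only later rows make up. A row lasts 1/8 s, in which the tool goes at most 62.5 mm and 10.7 degrees, less where a joint would pass 70% of its speed; a pose out of reach is approached as far as the arm can. A call with a gripper value outside its range is refused whole. The fingers move at their own pace and stop on an object; the grip force is fixed at half the most. Time passes only in rows, so rows that repeat a pose let the fingers close. It gives the time, the measured TCP pose, the force, the opening and the grip force at its end, in the units of the state.
- read_state(): the state, without advancing time (a new reading comes with each control period).
- get_image(name): name is "scene" or "top"; returns (picture, depth): 400x640x3 uint8, blue, green, red; 400x640 float32, mm along the optical axis (not along the pixel's ray), 0 where there is no reading.
- camera_model(name): a dict with "K" (3x3 intrinsics, pixels), "rvec" (rotation vector, rad) and "tvec" (3), from world to camera coordinates, as OpenCV has them. Camera axes: x right, y down, z forward; pixel columns grow to the right and rows downward; lengths in mm; the calibration is good to about 2 mm. A picture is of the moment at which its call begins. camera_model takes no time and is no camera call.
- job_done(): hands the job in; it is judged then, once.
The state is a dict: "clock": time; "joints": joint angles; "joint_vel": joint speeds; "joint_efforts": joint torques, N m; "position": TCP position; "ee_rot": TCP orientation; "contact_force": force on the tool from outside, world axes, zero at the start; "wrist_torque": the same for the moment, N m; "gripper_width": finger opening in mm; "grasp_force": force on a finger pad.
Only numpy, scipy, OpenCV 4.12 (cv2) and the standard library are available. Lean on these libraries where they do the work, as an engineer would, in place of code of your own. Each camera call takes 0.05 s, during which the arm holds its last target. There are 200 camera calls.

## Working session

There is one attempt and no reset: what is moved stays moved. The work goes in short steps, Python scripts to look and compute and a shell command to move; the robot and the scene stay as the last step left them, time stands still between calls to the robot, and variables do not carry over. Pictures are saved under pics/ and viewed, at most 10 in all, crops included, and the job is handed in when it is done.

```bash
mkdir -p pics; cat > h.py <<'E'
import numpy as np,cv2
from bench import *
def world(name,d):
    m=camera_model(name);K=np.array(m["K"],float);R=cv2.Rodrigues(np.array(m["rvec"],float))[0];t=np.array(m["tvec"],float).ravel()
    v,u=np.mgrid[:d.shape[0],:d.shape[1]]
    c=np.stack([(u-K[0,2])/K[0,0]*d,(v-K[1,2])/K[1,1]*d,d],-1)
    return (c-t)@R
E
python3 - <<'E'
from h import *
for n in("scene","top"):
    i,d=get_image(n);cv2.imwrite(f"pics/{n}0.png",i);np.savez(f"{n}0.npz",i=i,d=d)
print(read_state())
E
```

```text
{'clock': 0.1, 'joints': array([ 1.48760950e+00,  3.85483147e-01,  6.76216141e-03, -4.34075195e-04,
       -1.19403544e+00, -2.58586517e-01]), 'joint_vel': array([ 0.00046207, -0.00064602,  0.00294414,  0.00133766,  0.00207838,
        0.00052557]), 'joint_efforts': array([-3.63514300e-04, -3.93316054e+01,  1.88930619e+01,  4.19799864e+00,
       -2.55787134e-03,  5.75693264e-06]), 'position': array([209.27614307, 588.30407796, 205.32894579]), 'ee_rot': array([ 9.85420261e-01, -1.70134970e-01, -1.15121030e-04,  9.93953706e-04]), 'contact_force': array([-0.92627031, -0.00420975, -0.53379761]), 'wrist_torque': array([1.58002328e-02, 4.79485473e-02, 1.76868199e-05]), 'grasp_force': 0.0, 'gripper_width': 85.38787295059852}
```

View pics/scene0.png

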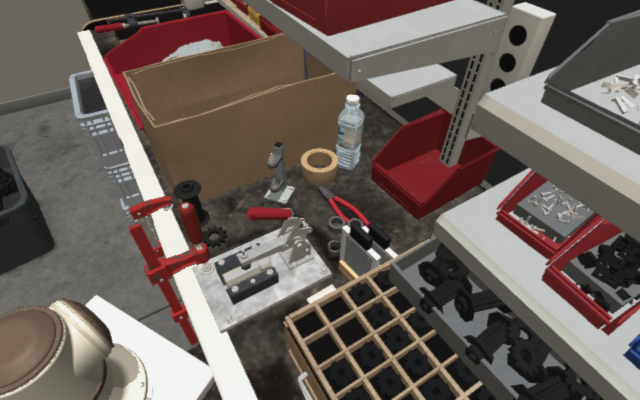

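View pics/top0.png

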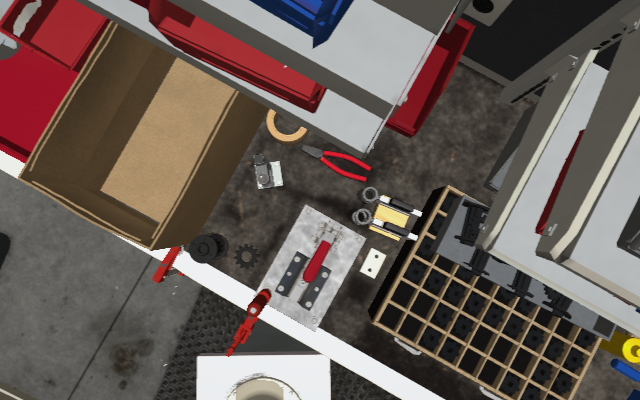

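The scene picture shows the rack and leaves near (360,245) and the post near (280,175). The top picture shows the leaf eyes at (370,195) and (362,216), and the post at (265,172). Next I'll get positions from depth.

```bash
python3 - <<'E'
from h import *
z=np.load("top0.npz");i,d=z["i"],z["d"];w=world("top",d)
a=cv2.resize(i[145:265,235:435],None,fx=4,fy=4,interpolation=cv2.INTER_CUBIC);cv2.imwrite("pics/topc.png",a)
for v,u in [(172,265),(195,370),(216,362),(200,400),(232,385),(215,395),(200,130),(390,265),(240,317),(140,375)]: print(u,v,w[v,u].round())
np.set_printoptions(linewidth=250)
print("rackz");print(w[180:246:3,352:424:3,2].round().astype(int))
print("postz");print(w[148:194:2,248:290:2,2].round().astype(int))
E
```

```text
265 172 [574. -23. 131.]
370 195 [ 533. -263.    1.]
362 216 [ 481. -243.   -0.]
400 200 [ 512. -312.  114.]
385 232 [ 442. -293.   30.]
395 215 [ 482. -318.   29.]
130 200 [527. 324.   2.]
265 390 [76. -6. 13.]
317 240 [ 426. -132.   51.]
375 140 [ 574. -214.  427.]
rackz
[[  1   0   0   7  13  -4  -2  -5   0   2  -2  -2   0   1  -3   0  -3  -2  -2   0  -2   1   0  -1]
 [ -4  -4   0   1   0  -1  -2   1  -2  -2  -3  -2  -1   0  -2  -2  -1  -1  -3   0  -1  -3  -1   0]
 [ -3  -1  -2   2  -1  -3   2  -3   0  -3  -3  -2   1   0   1  -6  -2  -3  -4  -1  -2  -1   3  -3]
 [ -4  -2  -2  -2  -1  72  58  73  -1  -2  -1  -2   2   1   0  -1   0   0  -1  -4   1   1  -1  -1]
 [ -3   1   1  -1  67   1   2  40  74  -2  -2   1  -1  -2   0  -1   0  -4  -1  -1  -2  -1   2  -2]
 [ -1  -3  -2  37  71   0   1  33  72   1  21  -2   1  -2  -4  -1  -2  -2  -2  -3   1   0  -1   2]
 [ -1  -1  -2  30  73  -1  -1  39  74  73  87  88  86  31 115  -1  -3   1  -2  -1   1  -3   0  -2]
 [  1  -2  -1   1  39  59  73  69  31  57  82  85  86 111 116 116 116  -1  -1  -2  -1   0  -2  -2]
 [ -3  -2   0   0  -1  -1  -1  -2 
[... 2660 characters left out ...]
-1]
 [ -3   0  -6  -3  -2 139 149 151 146 139 132  52  48   6   6   6   9   5  -2   1  -1]
 [ -1   0  -2  -1  -3 130 140 146 141 136 127  62  50   6   7   6   6   7  -1  -3  -1]
 [ -2   1   0  -3  -2   7 131 135 135 132 122  63  47   5   6  12  10   5   0  -2   3]
 [  0  -3  -2  -1  -1   4   7 124 124  65  62  57  50   5   8   9   9   7  -1  -4   0]
 [  1  -1  -3  -3   0   8  11  10   6  47  58  48  44   7   6   2  -4   2  -3   0  -1]
 [  1  -1  -3  -3  -1   5   6   5   7   2  -2   0  -1   0  -1  -2   0   0  -1  -1  -1]
 [ -1  -2  -3   0  -2   0  -2  -2   2  -3   0   1  -3  -1  -4   1  -2  -1  -4   1   0]
 [ -4  -1  -1  -1  -2   2  -2   1  -3  -2   0  -3   3  -1   2   1  -1  -2   0  -3   2]]
```

View pics/topc.png

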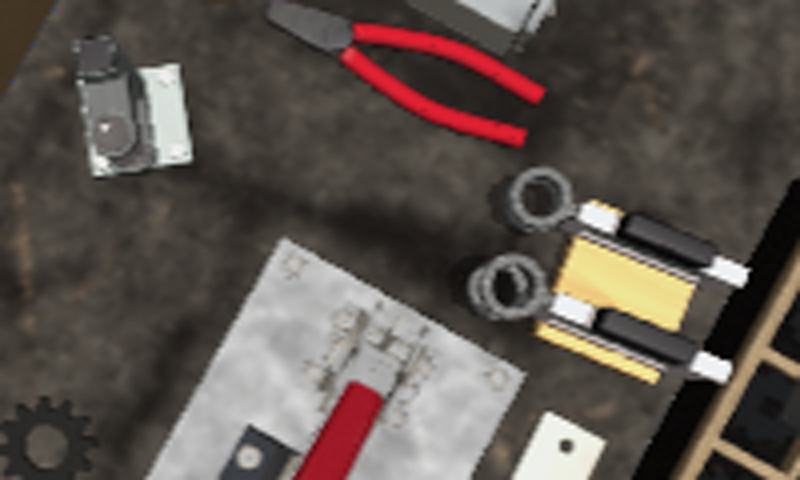

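```bash
cat > m.py <<'E'
from h import *
def top(): 
    i,d=get_image("top"); return world("top",d)
def rect(P):
    (c,s,a)=cv2.minAreaRect(P[:,:2].astype(np.float32)); b=cv2.boxPoints((c,s,a)); return np.round(c,1),np.round(s,1),round(a,1)
E
python3 - <<'E'
from m import *
w=np.mean([world("top",np.load("top0.npz")["d"])]+[top() for _ in range(4)],0)
r=w[205:245,350:420].reshape(-1,3); rail=r[(r[:,2]>154)&(r[:,2]<165)]
print("rail",rect(rail),rail.mean(0),len(rail))
e=w[205:228,350:377].reshape(-1,3); ring=e[(e[:,2]>116)&(e[:,2]<124)]
print("eye",cv2.minEnclosingCircle(ring[:,:2].astype(np.float32)),ring.mean(0))
r=w[190:222,380:424].reshape(-1,3); s=r[(r[:,2]>108)&(r[:,2]<121)];print("short",rect(s))
p=w[150:188,250:272].reshape(-1,3)
c=w[150:165,250:270].reshape(-1,3);c=c[c[:,2]>150];print("col",rect(c),c.mean(0))
q=w[170:186,254:274].reshape(-1,3)
for z in(136,140,145,149):
  t=q[q[:,2]>z];print("pin",z,rect(t),t.mean(0),len(t))
l=p[(p[:,2]>124)&(p[:,2]<136)];print("lug",rect(l))
# scene view
i,d=get_image("scene");ws=world("scene",d);f=ws.reshape(-1,3)
for nm,z0,z1,x0,x1,y0,y1 in[("col",150,160,560,650,-50,40),("pin",140,157,520,585,-50,20),("rail",154,165,400,520,-400,-220),("eye",116,124,460,520,-270,-215)]:
  k=f[(f[:,2]>z0)&(f[:,2]<z1)&(f[:,0]>x0)&(f[:,0]<x1)&(f[:,1]>y0)&(f[:,1]<y1)]
  print("scene",nm,len(k),rect(k) if len(k)>4 else"",k.mean(0).round(1))
E
```

```text
rail (array([ 450.8, -296. ]), array([51.7, 14. ]), 66.8) [ 450.76777765 -295.37811373  158.29893933] 170
eye ((476.077392578125, -235.38026428222656), 21.273656845092773) [ 477.45276023 -234.45198963  118.83678929]
short (array([ 502.3, -317.9]), array([51.1, 14.1]), 66.6)
col (array([590.7, -26.9]), array([55.5, 26.6]), 54.0) [597.58367617 -15.45264347 162.09332344]
pin 136 (array([556.6, -32.5]), array([45.9, 24.6]), 57.8) [559.03125013 -21.77149119 155.60163238] 67
pin 140 (array([556.2, -34.1]), array([43.8, 23.9]), 54.9) [558.54735304 -22.47223071 162.10090373] 49
pin 145 (array([556.4, -34.8]), array([43.7, 23.2]), 52.2) [557.69952107 -24.13751341 173.46532485] 31
pin 149 (array([556.5, -35.3]), array([43.6, 22.5]), 49.8) [556.05746053 -26.17125095 186.3639617 ] 21
lug (array([574.9, -16.4]), array([52.5, 25.4]), 10.5)
scene col 71 (array([6.106e+02, 1.000e-01]), array([104.2,  29.9]), 36.6) [606.5  -2.  154.1]
scene pin 41 (array([567.1, -19.5]), array([35.7, 14.3]), 0.1) [558.4 -20.2 145.9]
scene rail 238 (array([ 448.5, -334.3]), array([120.6,  51.8]), 65.6) [ 441.6 -318.5  158.7]
scene eye 116 (array([ 476.1, -235. ]), array([32.4, 39.5]), 1.2) [ 475.5 -232.8  119. ]
```

```bash
python3 - <<'E'
from m import *
D=np.array([get_image("top")[1] for _ in range(7)]);d=np.median(D,0);w=world("top",d);np.save("wmed.npy",w)
def sel(w,x0,x1,y0,y1,z0,z1):
  f=w.reshape(-1,3);return f[(f[:,0]>x0)&(f[:,0]<x1)&(f[:,1]>y0)&(f[:,1]<y1)&(f[:,2]>z0)&(f[:,2]<z1)]
c=sel(w,580,640,-50,40,149,160);print("col",rect(c),c.mean(0),len(c))
for z in(138,143,148):
  t=sel(w,530,578,-60,30,z,162);print("pin",z,rect(t),t.mean(0),len(t))
l=sel(w,530,640,-60,30,124,160);print("post",rect(l))
b=sel(w,480,700,-90,90,4,12);print("base",rect(b))
e=sel(w,450,500,-262,-205,113,125);print("ring",cv2.minEnclosingCircle(e[:,:2].astype(np.float32)),rect(e),e.mean(0))
r=sel(w,400,500,-350,-240,154,165);print("rail",rect(r),r.mean(0))
D=np.array([get_image("scene")[1] for _ in range(5)]);ws=world("scene",np.median(D,0))
c=sel(ws,580,625,-40,25,149,158);print("S col",rect(c),c.mean(0))
for z in(138,143,148):
  t=sel(ws,540,575,-50,20,z,158);print("S pin",z,t.mean(0),len(t))
r=sel(ws,415,490,-335,-260,154,165);print("S rail",rect(r),r.mean(0))
E
```

```text
col (array([611.3,  10.2]), array([78.2, 23.3]), 62.1) [599.02712748 -13.24181573 153.34683265] 93
pin 138 (array([561. , -19.5]), array([14.3, 14.7]), 89.6) [560.51341658 -19.97429977 145.30002321] 52
pin 143 (array([560.4, -18.8]), array([10.2, 12.5]), 0.7) [560.44931588 -19.26576008 148.28680063] 32
pin 148 (array([561.7, -18.9]), array([6.4, 6.3]), 86.5) [561.0201432  -19.05116928 152.09355363] 14
post (array([578.8, -15.5]), array([60.5, 25.5]), 10.8)
base (array([612.5,  -0.7]), array([128.4, 162.1]), 68.7)
ring ((474.7441711425781, -237.78759765625), 24.03486442565918) (array([ 475.5, -234.6]), array([39.1, 37.5]), 13.4) [ 477.23456663 -234.16719844  118.67680873]
rail (array([ 450.8, -296. ]), array([51.5, 14.1]), 66.9) [ 450.62076861 -295.58705392  158.29153273]
S col (array([597. , -14.4]), array([20.5, 18.5]), 3.4) [594.8717198  -15.10269686 153.19626616]
S pin 138 [556.02780353 -20.84941261 145.43989923] 44
S pin 143 [557.35110479 -20.48033984 148.96465062] 25
S pin 148 [557.98881598 -20.5650088  151.32760369] 15
S rail (array([ 447.7, -296.5]), array([50.7, 13.5]), 66.4) [ 446.37504121 -297.04859624  158.5119625 ]
```

```bash
cat >> m.py <<'E'
from scipy.spatial.transform import Rotation as R
def go(x,y,z,yaw):
    "rows' final delta to TCP x,y,z mm, tool x yaw deg, pointing down"
    s=read_state();p=np.array(s["position"]);r=R.from_quat(s["ee_rot"])
    t=R.from_euler("z",yaw,degrees=True)*R.from_euler("x",180,degrees=True)
    d=r.inv().apply(np.array([x,y,z])-p)/1000;v=(r.inv()*t).as_rotvec()
    print("delta",d.round(4),v.round(4))
def st():
    s=read_state();x=R.from_quat(s["ee_rot"]).as_matrix()
    print("t",round(s["clock"],2),"pos",np.round(s["position"],1),"yaw",round(np.degrees(np.arctan2(x[1,0],x[0,0])),2),"z",x[:,2].round(3),"F",np.round(s["contact_force"],1),"w",round(s["gripper_width"],1),"g",round(s["grasp_force"],1),"q",np.round(s["joints"],2))
E
python3 - <<'E'
from m import *
w=np.load("wmed.npy");f=w.reshape(-1,3)
np.set_printoptions(linewidth=220)
# max height map 50mm cells
for x in range(700,99,-50):
  print(x,[int(f[(abs(f[:,0]-x)<25)&(abs(f[:,1]-y)<25)&(f[:,2]<1000),2].max(initial=-1)) for y in range(600,-601,-50)])
s=read_state();go(400,300,340,-60)
E
```

```text
700 [26, 6, -1, -1, -1, 252, 252, 7, 7, 6, 433, 524, 507, 446, 444, 0, -1, 427, 428, 80, 109, 0, 1, 450, 436]
650 [70, 70, -1, -1, -1, 252, 162, 7, 7, 6, -1, 252, 619, 636, 668, 662, 636, 632, 0, 70, 1, 1, 1, 480, 308]
600 [3, 70, -1, -1, 249, 251, 7, 7, 6, 5, 250, 251, 154, 129, 675, 687, 637, 636, 1, 1, 0, 1, 502, 488, 308]
550 [-1, -1, -1, -1, 251, 251, 7, 7, 6, -1, 251, 174, 155, 143, 1, 761, 781, 74, 31, 1, 115, 489, 503, 335, 14]
500 [-1, -1, -1, -1, -1, 252, 251, 251, 6, 250, 249, 1, 1, 1, 21, 14, 119, 119, 117, 117, 168, 503, 510, 330, -1]
450 [-1, -1, -1, -1, -1, 2, 250, 252, 252, 251, 106, 1, 0, 14, 25, 164, 120, 158, 160, 130, 484, 529, 532, -1, -1]
400 [-1, -1, -1, -1, -1, 0, 3, 39, 247, 251, 112, 9, 10, 46, 199, 197, 77, 20, 115, 167, 502, 503, 522, 308, -1]
350 [-1, -1, -1, -1, -1, -1, -1, 39, 39, 2, 2, 9, 14, 50, 206, 201, 14, 13, 116, 117, 118, 184, 501, 461, 329]
300 [-1, -1, -1, -1, -1, -1, -1, -1, -1, 2, 2, 3, 218, 208, 85, 50, 14, 116, 117, 117, 118, 117, 170, 299, 308]
250 [-1, -1, -1, -1, -1, -1, -1, -1, -1, -1, -1, 213, 211, 15, 46, 22, 0, 116, 117, 117, 118, 117, 117, 117, 172]
200 [-1, -1, -1, -1, -1, -1, -1, -1, -1, -1, -1, 213, 95, 2, 14, 14, 2, 1, 116, 117, 117, 117, 117, 118, 117]
150 [-1, -1, -1, -1, -1, -1, -1, -1, -1, 1, 1, 0, 1, 0, 1, 3, 2, 3, 1, 51, 117, 117, 117, 118, 117]
100 [-1, -1, -1, -1, -1, -1, -1, -1, -1, 1, 0, 13, 15, 13, 0, 0, 2, 2, 3, 3, 1, 116, 117, 117, 116]
delta [ 0.2764  0.2083 -0.1337] [ 0.     -0.      0.7054]
```

```bash
python3 -m handwheel '[[0,0,-0.06,0,0,0,1],[0,0,-0.12,0,0,0,1],[0,0,-0.135,0,0,0,1],[0,0,-0.135,0,0,0,1]]'
```

```text
clock: 1.45
position: [209.4, 589.1, 342.2]
ee_rot: [0.985, -0.17, -0.0, -0.001]
contact_force: [-0.8, -0.3, -1.3]
gripper_width: 85.8
grasp_force: 0.0
```

```bash
python3 -m handwheel '[[0.276,0.208,0,0,0,0.705,1],[0.276,0.208,0,0,0,0.705,1],[0.276,0.208,0,0,0,0.705,1],[0.276,0.208,0,0,0,0.705,1],[0.276,0.208,0,0,0,0.705,1],[0.276,0.208,0,0,0,0.705,1],[0.276,0.208,0,0,0,0.705,1]]'; python3 -c "
from m import *
st();go(449.3,-296,342,-113.1)"
```

```text
clock: 2.33
position: [399.9, 298.1, 339.3]
ee_rot: [0.865, -0.501, -0.0, 0.002]
contact_force: [-0.6, 0.7, -0.1]
gripper_width: 85.4
grasp_force: 0.0
t 2.33 pos [399.9 298.1 339.3] yaw -60.19 z [-0.003 -0.003 -1.   ] F [-0.6  0.7 -0.1] w 85.4 g 0.0 q [ 0.97  0.1  -0.04 -0.   -1.43 -0.45]
delta [ 0.54    0.2525 -0.0012] [ 0.003  -0.0027  0.9234]
```

```bash
python3 -m handwheel '[[0.54,0.252,0,0,0,0.923,1],[0.54,0.252,0,0,0,0.923,1],[0.54,0.252,0,0,0,0.923,1],[0.54,0.252,0,0,0,0.923,1],[0.54,0.252,0,0,0,0.923,1],[0.54,0.252,0,0,0,0.923,1],[0.54,0.252,0,0,0,0.923,1],[0.54,0.252,0,0,0,0.923,1],[0.54,0.252,0,0,0,0.923,1],[0.54,0.252,0,0,0,0.923,1]]';python3 -m handwheel '[[0,0,0,0,0,0,1],[0,0,0,0,0,0,1]]'; python3 -c "
from m import *
st();go(449.3,-296,190,-113.1)"
```

```text
clock: 3.58
position: [451.8, -294.8, 338.7]
ee_rot: [-0.552, 0.834, 0.002, -0.001]
contact_force: [-0.1, 0.3, -0.3]
gripper_width: 85.2
grasp_force: 0.0
clock: 3.82
position: [451.9, -292.2, 340.0]
ee_rot: [-0.553, 0.833, 0.001, -0.001]
contact_force: [-0.1, 0.7, -0.5]
gripper_width: 85.5
grasp_force: 0.0
t 3.83 pos [ 451.9 -292.2  340. ] yaw -112.81 z [-0.002  0.001 -1.   ] F [-0.1  0.7 -0.5] w 85.5 g 0.0 q [-0.27  0.17  0.04 -0.   -1.44 -0.13]
delta [0.0045 0.0006 0.15  ] [0.0024 0.0003 0.0051]
```

```bash
python3 -m handwheel '[[0.004,0,0.06,0,0,0.005,1],[0.004,0,0.12,0,0,0.005,1],[0.004,0,0.15,0,0,0.005,1],[0.004,0,0.15,0,0,0.005,1],[0.004,0,0.15,0,0,0.005,1]]'; python3 - <<'E'
from m import *
st();go(449.3,-296,127,-113.1)
i,d=get_image("scene");cv2.imwrite("pics/s1.png",cv2.resize(i[180:320,280:460],None,fx=4,fy=4))
E
```

```text
clock: 4.45
position: [451.6, -296.6, 193.2]
ee_rot: [-0.552, 0.834, -0.001, 0.001]
contact_force: [0.9, 0.6, 0.9]
gripper_width: 85.3
grasp_force: 0.0
t 4.45 pos [ 451.6 -296.6  193.2] yaw -113.04 z [ 0.003 -0.002 -1.   ] F [0.9 0.6 0.9] w 85.3 g 0.0 q [-0.28  0.25 -0.22  0.   -1.09 -0.12]
delta [0.0003 0.0026 0.0662] [-0.0033 -0.0003  0.0011]
```

View pics/s1.png

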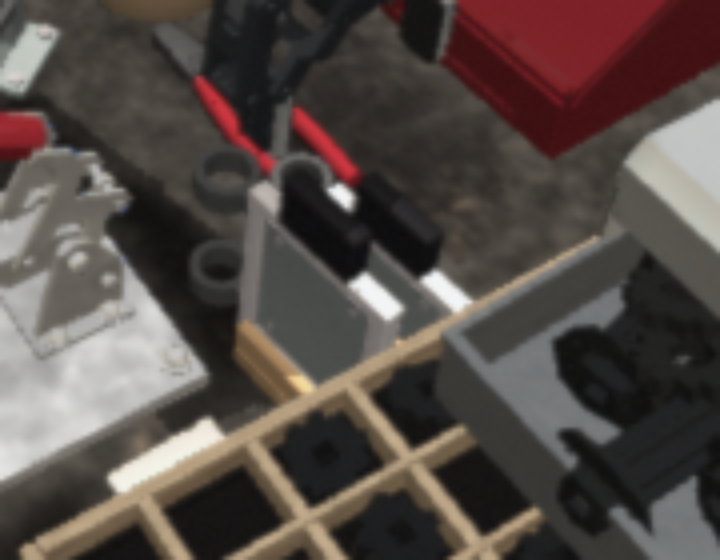

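The tall leaf (rail near crop (325,225)) is in the nearer slot. The open fingers sit squarely above it, tips near (260,140) and (430,50), and the finger line matches the leaf normal. I'll descend and close.

```bash
python3 -m handwheel '[[0,0.001,0.03,0,0,0,1],[0,0.001,0.05,0,0,0,1],[0,0.001,0.066,0,0,0,1],[0,0.001,0.066,0,0,0,1],[0,0.001,0.066,0,0,0,1]]' && python3 -m handwheel '[[0,0,0,0,0,0,-1],[0,0,0,0,0,0,-1],[0,0,0,0,0,0,-1],[0,0,0,0,0,0,-1],[0,0,0,0,0,0,-1],[0,0,0,0,0,0,-1],[0,0,0,0,0,0,-1],[0,0,0,0,0,0,-1]]'; python3 -c "
from m import *
st()"
```

```text
clock: 5.12
position: [450.5, -297.0, 127.1]
ee_rot: [-0.551, 0.834, -0.001, 0.001]
contact_force: [0.1, -0.2, 0.7]
gripper_width: 85.5
grasp_force: 0.0
clock: 6.12
position: [449.5, -296.8, 125.6]
ee_rot: [-0.551, 0.835, -0.0, 0.0]
contact_force: [-0.7, -0.5, 3.1]
gripper_width: 11.5
grasp_force: 61.6
t 6.12 pos [ 449.5 -296.8  125.6] yaw -113.14 z [ 0. -0. -1.] F [-0.7 -0.5  3.1] w 11.5 g 61.6 q [-0.28  0.31 -0.32  0.   -0.94 -0.12]
```

```bash
python3 -m handwheel '[[0,0,-0.008,0,0,0,-1],[0,0,-0.018,0,0,0,-1],[0,0,-0.03,0,0,0,-1],[0,0,-0.06,0,0,0,-1],[0,0,-0.10,0,0,0,-1],[0,0,-0.14,0,0,0,-1],[0,0,-0.18,0,0,0,-1],[0,0,-0.21,0,0,0,-1],[0,0,-0.21,0,0,0,-1],[0,0,-0.21,0,0,0,-1]]'; python3 - <<'E'
from m import *
st()
i,d=get_image("scene");cv2.imwrite("pics/s2.png",i)
go(410,-140,335,-140)
E
```

```text
clock: 7.38
position: [448.5, -295.9, 333.6]
ee_rot: [-0.551, 0.835, 0.002, -0.0]
contact_force: [-0.2, 0.1, -4.9]
gripper_width: 11.9
grasp_force: 60.8
t 7.38 pos [ 448.5 -295.9  333.6] yaw -113.16 z [-0.002  0.002 -1.   ] F [-0.2  0.1 -4.9] w 11.9 g 60.8 q [-0.28  0.17  0.03 -0.   -1.43 -0.12]
delta [-0.1283  0.0966 -0.0013] [ 4.100e-03 -4.000e-04  4.685e-01]
```

View pics/s2.png

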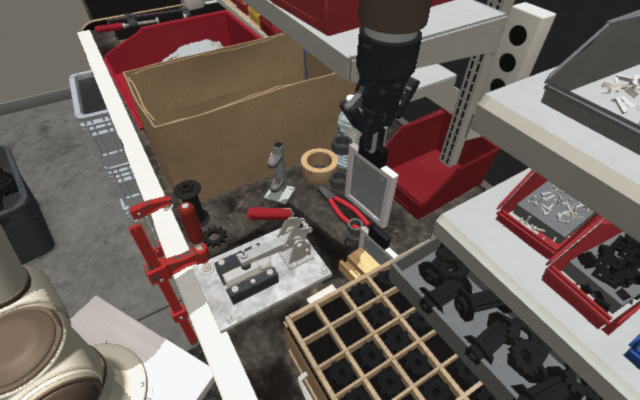

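The leaf is held upright at (370,185), and the short leaf is still in the rack at (375,245). Next I'll carry the tall leaf towards the post.

```bash
python3 -c "
from m import *
go(432,-43,340,-170)"
```

```text
delta [-0.2261  0.1146 -0.0062] [ 0.004  -0.0015  0.9921]
```

```bash
python3 -m handwheel '[[-0.022,0.011,-0.006,0,0,0.1,-1],[-0.05,0.025,-0.006,0,0,0.22,-1],[-0.08,0.04,-0.006,0,0,0.35,-1],[-0.11,0.056,-0.006,0,0,0.48,-1],[-0.14,0.071,-0.006,0,0,0.61,-1],[-0.17,0.086,-0.006,0,0,0.74,-1],[-0.2,0.101,-0.006,0,0,0.87,-1],[-0.22,0.111,-0.006,0,0,0.96,-1],[-0.226,0.115,-0.006,0,0,0.992,-1],[-0.226,0.115,-0.006,0,0,0.992,-1]]';python3 -m handwheel '[[0,0,0,0,0,0,-1],[0,0,0,0,0,0,-1]]'; python3 -c "
from m import *
st();go(432,-43,192,-170)"
```

```text
clock: 8.68
position: [431.6, -43.1, 339.9]
ee_rot: [-0.088, 0.996, -0.0, -0.002]
contact_force: [-0.8, 0.9, -3.3]
gripper_width: 12.1
grasp_force: 60.9
clock: 8.93
position: [432.3, -44.0, 340.9]
ee_rot: [-0.087, 0.996, -0.0, -0.0]
contact_force: [0.2, -1.0, -2.2]
gripper_width: 12.0
grasp_force: 60.9
t 8.93 pos [432.3 -44.  340.9] yaw -170.01 z [-0.001 -0.    -1.   ] F [ 0.2 -1.  -2.2] w 12.0 g 60.9 q [ 0.28 -0.02 -0.17 -0.   -1.42 -1.67]
delta [0.     0.001  0.1489] [-0.0001 -0.0008 -0.0003]
```

```bash
python3 -m handwheel '[[0,0,0.02,0,0,0,-1],[0,0,0.05,0,0,0,-1],[0,0,0.08,0,0,0,-1],[0,0,0.11,0,0,0,-1],[0,0,0.135,0,0,0,-1],[0,0,0.149,0,0,0,-1],[0,0,0.149,0,0,0,-1],[0,0,0.149,0,0,0,-1]]'; cat > look.py <<'E'
from m import *
import sys
n=sys.argv[1]
def sel(w,x0,x1,y0,y1,z0,z1):
  f=w.reshape(-1,3);return f[(f[:,0]>x0)&(f[:,0]<x1)&(f[:,1]>y0)&(f[:,1]<y1)&(f[:,2]>z0)&(f[:,2]<z1)]
st();s=read_state();p=s["position"];x=R.from_quat(s["ee_rot"]).as_matrix()[:,0]
o=p-70*x;zt=p[2]-114+108;print("expected eye",o[:2].round(1),"top z",round(zt,1))
for c in("top","scene"):
  G=[get_image(c) for _ in range(3)];w=world(c,np.median([g[1] for g in G],0))
  e=sel(w,o[0]-20,o[0]+24,o[1]-22,o[1]+22,zt-6,zt+8)
  if len(e)>5:
    print(c,"eye",len(e),rect(e),"mean",e.mean(0).round(1))
    A=np.c_[e[:,:2],np.ones(len(e))];k=np.linalg.lstsq(A,(e[:,:2]**2).sum(1),rcond=None)[0];print("  circ",(k[:2]/2).round(1),np.sqrt(k[2]+(k[:2]**2).sum()/4).round(1))
  t=sel(w,545,575,-40,0,141,160);print(c,"pin",len(t),t.mean(0).round(1))
  cv2.imwrite(f"pics/{n}{c}.png",cv2.resize(G[0][0][110:270,200:360] if c=="scene" else G[0][0][130:250,210:370],None,fx=4,fy=4))
E
python3 look.py a
```

```text
clock: 9.93
position: [433.4, -43.6, 193.4]
ee_rot: [-0.087, 0.996, -0.0, 0.001]
contact_force: [0.8, -0.8, -4.1]
gripper_width: 12.4
grasp_force: 60.8
t 9.93 pos [433.4 -43.6 193.4] yaw -169.98 z [ 0.002  0.    -1.   ] F [ 0.8 -0.8 -4.1] w 12.4 g 60.8 q [ 0.28  0.07 -0.45  0.   -1.05 -1.67]
expected eye [502.3 -31.4] top z 187.4
top eye 144 (array([502.6, -30.7]), array([33.7, 36. ]), 70.5) mean [502.6 -31.5 186.6]
  circ [503.  -31.6] 15.2
top pin 39 [560.8 -19.3 147.2]
scene eye 92 (array([502.2, -33.6]), array([30.6, 31.9]), 82.4) mean [503.  -34.6 185.3]
  circ [501.4 -32.9] 14.4
scene pin 34 [557.  -20.7 147. ]
```

Both cameras agree: the eye axis needs to move about (57,12) mm in world to meet the pintle axis.

```bash
python3 -m handwheel '[[-0.015,0.0005,0,0,0,0,-1],[-0.03,0.001,0,0,0,0,-1],[-0.045,0.002,0,0,0,0,-1],[-0.0585,0.002,0,0,0,0,-1],[-0.0585,0.002,0,0,0,0,-1],[-0.0585,0.002,0,0,0,0,-1],[-0.0585,0.002,0,0,0,0,-1]]'; python3 look.py b
```

```text
clock: 11.1
position: [489.1, -31.5, 192.3]
ee_rot: [-0.087, 0.996, 0.0, -0.0]
contact_force: [0.4, 0.1, -4.5]
gripper_width: 12.1
grasp_force: 60.9
t 11.1 pos [489.1 -31.5 192.3] yaw -169.99 z [-0. -0. -1.] F [ 0.4  0.1 -4.5] w 12.1 g 60.9 q [ 0.27  0.17 -0.33 -0.   -1.07 -1.66]
expected eye [558.1 -19.4] top z 186.3
top eye 69 (array([565.3, -25.7]), array([33. , 16.8]), 44.5) mean [565.7 -26.2 185.3]
  circ [560.2 -20.4] 14.3
top pin 16 [564.5 -21.3 146.4]
scene eye 88 (array([557.8, -22. ]), array([33.6, 29.1]), 34.8) mean [559.7 -22.7 184.7]
  circ [557.3 -20.6] 14.6
scene pin 30 [556.5 -21.1 147.1]
```

View pics/btop.png

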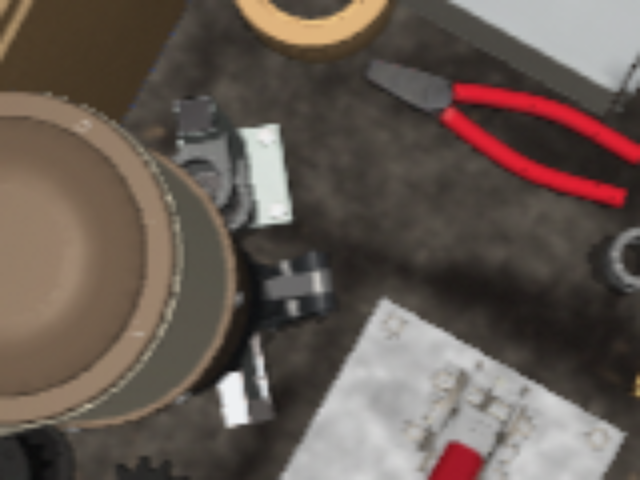

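View pics/bscene.png

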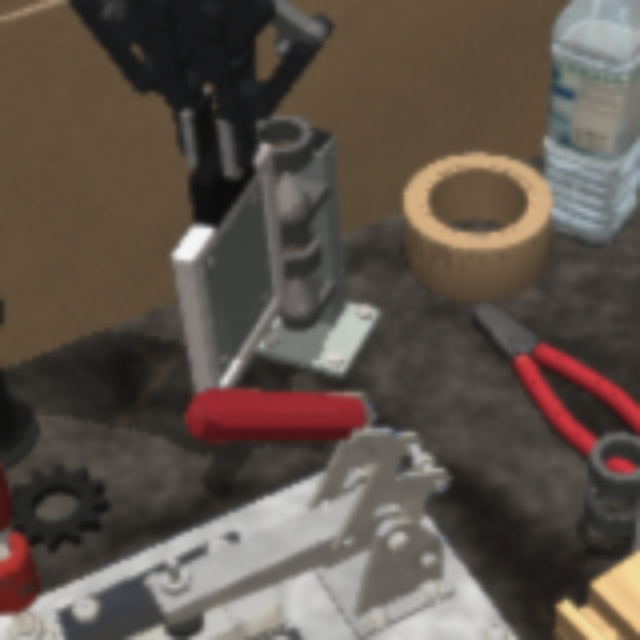

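In the scene view the upper eye, near (285,130), sits over the upper pintle tip at (290,180), and the lower eye, near (300,255), over the lower tip at (300,280). I'll lower it slowly.

```bash
python3 -m handwheel '[[0,0,0.005,0,0,0,-1],[0,0,0.01,0,0,0,-1],[0,0,0.015,0,0,0,-1],[0,0,0.02,0,0,0,-1],[0,0,0.024,0,0,0,-1],[0,0,0.024,0,0,0,-1],[0,0,0.024,0,0,0,-1]]'; python3 look.py c
```

```text
clock: 12.28
position: [489.8, -31.4, 168.5]
ee_rot: [-0.087, 0.996, -0.0, 0.0]
contact_force: [0.4, 0.5, -3.4]
gripper_width: 12.0
grasp_force: 60.8
t 12.28 pos [489.8 -31.4 168.5] yaw -169.98 z [ 0. -0. -1.] F [ 0.4  0.5 -3.4] w 12.0 g 60.8 q [ 0.27  0.19 -0.37  0.   -1.01 -1.66]
expected eye [558.8 -19.2] top z 162.5
top eye 65 (array([566.4, -25.1]), array([33.6, 16.8]), 47.1) mean [567.2 -25.4 161.3]
  circ [560.7 -19.8] 14.6
top pin 34 [564.1 -23.8 150.2]
scene eye 76 (array([559.7, -22.2]), array([31.6, 28. ]), 65.0) mean [560.3 -23.6 160.5]
  circ [558.1 -21. ] 14.5
scene pin 83 [560.9 -22.2 153.6]
```

No contact so far and still coaxial. I'll lower it the rest of the way.

```bash
python3 -m handwheel '[[0,0,0.004,0,0,0,-1],[0,0,0.008,0,0,0,-1],[0,0,0.012,0,0,0,-1],[0,0,0.015,0,0,0,-1],[0,0,0.015,0,0,0,-1],[0,0,0.015,0,0,0,-1],[0,0,0.015,0,0,0,-1]]'; python3 look.py d
```

```text
clock: 13.45
position: [489.8, -31.4, 153.5]
ee_rot: [-0.087, 0.996, 0.0, 0.0]
contact_force: [-0.2, 0.0, -4.4]
gripper_width: 11.7
grasp_force: 60.9
t 13.45 pos [489.8 -31.4 153.5] yaw -169.99 z [ 0.  0. -1.] F [-0.2  0.  -4.4] w 11.7 g 60.9 q [ 0.27  0.21 -0.39  0.   -0.97 -1.66]
expected eye [558.7 -19.2] top z 147.5
top eye 80 (array([566.4, -24.9]), array([33.7, 17.1]), 47.1) mean [566.3 -24.5 146.1]
  circ [563.3 -22.1] 11.5
top pin 72 [565.2 -25.2 146.1]
scene eye 90 (array([558.4, -22.1]), array([30.4, 29.8]), 74.4) mean [558.3 -24.3 146.3]
  circ [559.  -23.1] 11.5
scene pin 85 [559.3 -24.3 146.3]
```

Eye top is at about 146–147, 1 mm or so above home. I'll seat it gently, then open.

```bash
python3 -m handwheel '[[0,0,0.0015,0,0,0,-1],[0,0,0.002,0,0,0,-1],[0,0,0.002,0,0,0,-1]]'; python3 -m handwheel '[[0,0,0,0,0,0,0.3],[0,0,0,0,0,0,0.3],[0,0,0,0,0,0,0.3],[0,0,0,0,0,0,0.3],[0,0,0,0,0,0,0.3],[0,0,0,0,0,0,0.3]]'; python3 -m handwheel '[[0,0,-0.01,0,0,0,0.3],[0,0,-0.03,0,0,0,0.3],[0,0,-0.06,0,0,0,0.3],[0,0,-0.1,0,0,0,0.3],[0,0,-0.14,0,0,0,0.3],[0,0,-0.16,0,0,0,0.3],[0,0,-0.16,0,0,0,0.3],[0,0,-0.16,0,0,0,0.3]]'; python3 - <<'E'
from m import *
st();i,d=get_image("scene");cv2.imwrite("pics/e.png",cv2.resize(i[110:290,200:420],None,fx=3.3,fy=3.3))
f=world("scene",d).reshape(-1,3)
e=f[(abs(f[:,0]-559)<22)&(abs(f[:,1]+20)<22)&(f[:,2]>139)&(f[:,2]<152)];print(e.mean(0),rect(e))
E
```

```text
clock: 14.12
position: [489.6, -31.4, 151.5]
ee_rot: [-0.087, 0.996, -0.0, 0.0]
contact_force: [-1.2, 0.4, -1.4]
gripper_width: 11.9
grasp_force: 61.2
clock: 14.88
position: [489.7, -31.4, 151.3]
ee_rot: [-0.087, 0.996, -0.0, -0.0]
contact_force: [-0.1, 0.6, -0.2]
gripper_width: 55.4
grasp_force: 0.0
clock: 15.88
position: [489.0, -31.4, 310.4]
ee_rot: [-0.087, 0.996, 0.0, -0.001]
contact_force: [-1.1, -0.0, -0.3]
gripper_width: 55.4
grasp_force: 0.0
t 15.88 pos [489.  -31.4 310.4] yaw -169.99 z [-0.002  0.    -1.   ] F [-1.1 -0.  -0.3] w 55.4 g 0.0 q [ 0.27  0.09 -0.12 -0.   -1.36 -1.66]
[556.28507734 -21.53529386 144.29010916] (array([556.7, -20.2]), array([34. , 32.5]), 74.7)
```

View pics/e.png

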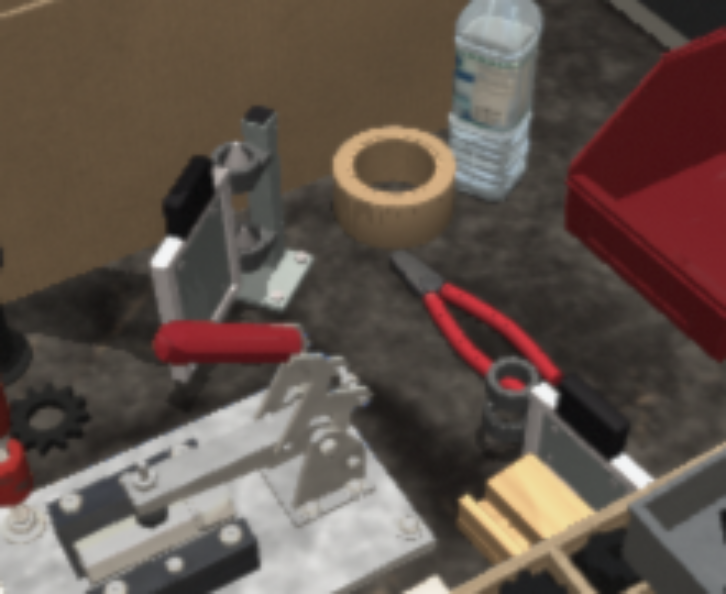

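The tall leaf hangs upright on both pintles: the eyes at (237,160) and (250,238) are down with the tips showing through. The short leaf still stands in the rack near (570,420), and the gripper is clear.

```bash
python3 -c "
from bench import *
print(job_done())"
```

```text
the job is handed in; nothing more can be done
None
```

The tall leaf hangs upright on both pintles and has been released, the short leaf is still in the rack, the gripper is clear, and the job was handed in at about 16 s; `job_done()` returned no verdict.

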